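Spice tins back into the grill rack

TASK

Put the red and the green spice tin upright, caps up, into the two empty pockets of the wooden rack, one tin in each, lowering each into its pocket rather than dropping it in from high up. The red tin has fallen over: first stand it upright on the table and let go of it, then take it again from above to load it. Leave the yellow tin in its pocket, and leave the plate, jar, mug, spatula and tongs where they are.

Things in the scene. Friction and masses are not known exactly. Their poses are not given: they have to be found in the camera images.
- fallen_tin: spice tin: 44 x 44 mm square body 58 mm long, red with a paper band, then a round black cap 38 mm across, 26 mm high; 84 mm overall, about 140 g. Origin on its long axis, 42 mm from base and from cap top. It lies on its side on the table at the start (axis 22 mm up). Its own x axis runs from base to cap; y and z are normal to its flat sides.
- standing_tin: spice tin: 44 x 44 mm square body 58 mm long, green with a paper band, then a round black cap 38 mm across, 26 mm high; 84 mm overall, about 140 g. Origin on its long axis, 42 mm from base and from cap top. It stands upright on the table at the start. Its own z axis runs from base to cap; x and y are normal to its flat sides.
- stored_tin: spice tin: 44 x 44 mm square body 58 mm long, yellow with a paper band, then a round black cap 38 mm across, 26 mm high; 84 mm overall, about 140 g. Origin on its long axis, 42 mm from base and from cap top. It already stands in one of the three pockets (which one varies) and stays there. z axis from base to cap.
- rack: light wood rack with three square pockets in a row, screwed to the table: 66 mm (its x) x 186 mm (its y, along the row) x 54 mm high, walls 6 mm, small low wire loop at each end reaching 110 mm from the centre. Origin under its centre on the table, z up.
- pocket0 (a point): floor centre of the rack's -y end pocket: 54 x 54 mm inside, 48 mm deep, floor 6 mm above the table; axes as the rack's (a tin's sides must lie roughly along them). An empty pocket shows a small cork pad 1 mm thick.
- pocket1 (a point): floor centre of the rack's middle pocket: 54 x 54 mm inside, 48 mm deep, floor 6 mm above the table; axes as the rack's (a tin's sides must lie roughly along them). An empty pocket shows a small cork pad 1 mm thick.
- pocket2 (a point): floor centre of the rack's +y end pocket: 54 x 54 mm inside, 48 mm deep, floor 6 mm above the table; axes as the rack's (a tin's sides must lie roughly along them). An empty pocket shows a small cork pad 1 mm thick.
- plate: white melamine plate, 200 mm across, 18 mm high; origin under its centre. Leave in place.
- amber_jar: empty open amber glass jar, 76 mm across, 110 mm high; origin under its centre. Leave in place.
- mug: blue mug, 80 mm across, 85 mm high, handle towards its +y; origin under its centre. Leave in place.
- spatula: bamboo spatula lying along its x axis, 300 mm long; origin under its middle. Leave in place.
- tongs: black nylon tongs lying along their x axis, 240 mm long, 45 mm wide, 12 mm thick; origin under the middle. Leave in place.
There are look-alikes about, which are no part of the job. Leave any purple look-alike of the standing_tin alone.

How it is judged (in metres and radians):
On the way:
1. the red tin stands upright on the table beside the rack, cap up, and the fingers have let go of it (angle between fallen_tin's own x axis and vertical below 0.15 rad and height (world z) of fallen_tin between 0.036 and 0.047 m and horizontal distance between fallen_tin and rack above 0.07 m and contact force between fallen_tin and the fingers below 0.05 N and linear speed of fallen_tin below 0.03 m/s), for 0.2 s.
At the end, for the whole second after the job is handed in: Red and green tin each in a rack pocket (origin within 15 mm of its centre sideways, 34 to 50 mm above its floor), cap up within 0.2 rad, at rest; yellow tin within 30 mm, and plate, jar, mug, spatula and tongs within 50 mm, of where they began (((horizontal distance between fallen_tin and pocket0 below 0.015 m and z of fallen_tin in the frame of pocket0 between 0.034 and 0.05 m) or (horizontal distance between fallen_tin and pocket1 below 0.015 m and z of fallen_tin in the frame of pocket1 between 0.034 and 0.05 m) or (horizontal distance between fallen_tin and pocket2 below 0.015 m and z of fallen_tin in the frame of pocket2 between 0.034 and 0.05 m)) and angle between fallen_tin's own x axis and vertical below 0.2 rad and linear speed of each of fallen_tin, standing_tin below 0.03 m/s and ((horizontal distance between standing_tin and pocket0 below 0.015 m and z of standing_tin in the frame of pocket0 between 0.034 and 0.05 m) or (horizontal distance between standing_tin and pocket1 below 0.015 m and z of standing_tin in the frame of pocket1 between 0.034 and 0.05 m) or (horizontal distance between standing_tin and pocket2 below 0.015 m and z of standing_tin in the frame of pocket2 between 0.034 and 0.05 m)) and angle between standing_tin's own z axis and vertical below 0.2 rad and distance of stored_tin from where it was at the start of the episode below 0.03 m and distance of each of plate, amber_jar, mug, spatula, tongs from where it was at the start of the episode below 0.05 m); the robot touches nothing.
It fails at once if the red or green tin is let go high over the rack (its base more than 39 mm above the rack's top edge) ((horizontal distance between fallen_tin and rack below 0.13 m and z of fallen_tin in the frame of rack above 0.135 m and contact force between fallen_tin and the fingers below 0.02 N) or (horizontal distance between standing_tin and rack below 0.13 m and z of standing_tin in the frame of rack above 0.135 m and contact force between standing_tin and the fingers below 0.02 N)).
It fails at once if the yellow tin is taken out of its pocket (distance of stored_tin from where it was at the start of the episode above 0.03 m).
It fails at once if the plate, jar, mug, spatula or tongs are moved more than 50 mm (distance of any of plate, amber_jar, mug, spatula, tongs from where it was at the start of the episode above 0.05 m).
It also fails if it takes over 69 s, if anything falls off the work surface, if the arm or the gripper's body presses on something with over 40 N, if the wrist force passes 120 N, or if a joint passes its speed limit or range.

ROBOT

A 6-joint arm with a two-finger parallel gripper is mounted at the origin on the work surface. World frame = base frame: x ahead of the robot, y to its left, z up, the work surface at z = 0. Lengths are in m, angles in degrees, forces in N, time in s.
With the tool pointing down it reaches from about 0.375 to 0.9 m from the base axis. Payload 3.1 kg.
Tool frame: the origin (TCP) lies on the centre line of the jaws, within the pads' length; the fingertips stand 19 mm ahead of it and the grasp point (between the pads) is the TCP (tips_ahead is the distance from the TCP to the fingertips, in m); z points along the fingers, y is the line along which they close (so a half turn about z gives the same grasp; the last joint's range is limited). The gripper opens to 87 mm and grips with 3 to 60 N. Pads are 19 mm wide; open, the fingers measure 117 mm over their backs; the gripper's body (75 mm by 190 mm) begins 51 mm behind the grasp point.
Start: joints at [62.252, 30.224, 82.088, -0, 67.689, -10.227], TCP at [0.188, 0.596, 0.242] pointing down, gripper open.
Joint ranges: [-176.69, 176.69], [-43.24, 126.21], [12.49, 139.97], [-82, 262], [0, 151.66], [-163.58, 163.58]. Speed limits (degrees/s): [159.86, 159.86, 180, 180, 180, 180].

INTERFACE

Orientations are given as a 3x3 rotation matrix whose columns are the frame's x, y, z axes.
In Python, from rig import read_state, capture, hand_in, trace, landmark_of, tips_ahead gives the robot as it stands.
- The arm moves only by the shell command python3 -m jog 'ROWS'. ROWS is JSON, a list of rows, each an object of numbers: "tx", "ty", "tz": the shift along the tool's x, y, z in cm; "roll": the turn about the tool's z in rad; "jaw": the opening, from 0 (shut) to 1 (fully open). A call has 1 to 8 rows; each row shifts and turns the commanded pose from where the row before left it, along the tool's axes as they then stand; what a row does not reach is not made up. A row lasts 1/10 s, in which the tool goes at most 50 mm and 8.59 degrees, less where a joint would pass 70% of its speed; a pose out of reach is approached as far as the arm can. A call with a gripper value outside its range is refused whole. The fingers move at their own pace and stop on an object; the grip force is fixed at half the most. Time passes only in rows, so rows that do not move let the fingers close. It gives the time, the measured TCP pose, the force, the opening and the grip force at its end, in the units of the state.
- read_state(): the state, without advancing time (a new reading comes with each control period).
- capture(name): name is "side" or "top" or "wrist"; returns a dict with "img" (480x640x3 uint8, red, green, blue), "vertical_fov" (degrees; the focal length in pixels is half the picture's height over the tangent of half this angle, whatever the lens; pixels are square), "cx", "cy" (the principal point, pixels), "cam_to_world" (4x4, takes a point from camera to world coordinates); the wrist camera has in their place "tool_from_camera" (4x4, takes a point from camera to tool coordinates, whose origin is the TCP and whose axes are the flange's). Camera axes: x right, y up, looking along -z (the intrinsics and any distortion apply to the point x, -y, -z); pixel columns grow to the right and rows downward; lengths in m; the calibration is good to about 2 mm. The wrist camera is an equidistant fisheye: a pixel r from the principal point sees the ray r / f radians off the axis. A picture is of the moment at which its call begins: read the wrist's pose just before it. There is no depth.
- hand_in(): hands the job in; it is judged then, once.
Trained networks look in the newest picture that a camera, given by its name, has taken for a name from the list of things; names that differ only in an ending like _2 or _b are one class to them, and where a whole thing is asked for, a point or a joint stands for the part that bears it (a point fixed in the world has none). Each returns a list of dicts, best first, with "p" (0 to 1); they miss things now and then, are a little off and sometimes report something else, mostly with a low value. They report only what shows in the picture. A call takes as long as a camera call. They do not tell look-alikes from the thing itself.
- trace(camera, thing): "pixels" (480x640 bool, what is visible of it) and "bbox" ([left, top, width, height] in pixels, round what is visible of it).
- landmark_of(camera, thing): "point" ([row, column] in pixels: a listed point, or the origin of a listed thing).
The state is a dict: "time_s": time; "joint_positions": joint angles; "qvel": joint speeds; "tau": joint torques, N m; "position": TCP position; "tcp_rot": TCP orientation; "force": force on the tool from outside, world axes, zero at the start; "moment": the same for the moment, N m; "opening": opening from 0.0 (shut) to 1.0 (fully open); "grasp_force": force on a finger pad.
Only numpy, scipy, OpenCV 4.12 (cv2) and the standard library are available. Lean on these libraries where they do the work, as an engineer would, in place of code of your own. Each camera call takes 0.05 s, during which the arm holds its last target. There are 200 camera calls.

## Working session

There is one attempt and no reset: what is moved stays moved. The work goes in short steps, Python scripts to look and compute and a shell command to move; the robot and the scene stay as the last step left them, time stands still between calls to the robot, and variables do not carry over. Pictures are saved under pics/ and viewed, at most 10 in all, crops included, and the job is handed in when it is done.

```bash
mkdir -p pics; ls
python3 - <<'E'
from rig import *
import cv2,numpy as np
s=read_state();print(s['position'],s['tcp_rot'],s['time_s'],s['opening'],tips_ahead)
for c in ['top','side']:
    d=capture(c);cv2.imwrite(f'pics/{c}0.png',d['img'][:,:,::-1])
    print(c,{k:v for k,v in d.items() if k!='img'})
    for t in ['fallen_tin','standing_tin','stored_tin','pocket0','pocket1','pocket2','rack']:
        print(t,[(np.round(l['point'],1).tolist(),round(l['p'],2)) for l in landmark_of(c,t)[:4]])
E
```

```text
pics
[0.18781084 0.59539305 0.24057793] [[-9.53598715e-01  3.01078884e-01 -9.98784657e-04]
 [ 3.01080302e-01  9.53596884e-01 -1.90661875e-03]
 [ 3.78395292e-04 -2.11886358e-03 -9.99997684e-01]] 0.0 0.9995560694122071 0.019
top {'vertical_fov': 53.86819127927863, 'cx': 318.08111252442, 'cy': 249.62429571183446, 'cam_to_world': array([[-0.02757203,  0.98849467, -0.14872147,  0.43495026],
       [-0.99961893, -0.02706713,  0.00541831,  0.0011048 ],
       [ 0.00133051,  0.14881419,  0.98886428,  1.09211232],
       [ 0.        ,  0.        ,  0.        ,  1.        ]])}
fallen_tin [([299.8, 192.3], 0.83), ([251.1, 403.0], 0.57)]
standing_tin [([291.4, 277.4], 0.84), ([339.8, 285.5], 0.83)]
stored_tin [([247.1, 400.6], 0.89)]
pocket0 [([248.6, 424.7], 0.83), ([258.0, 372.1], 0.77), ([256.4, 401.2], 0.76)]
pocket1 [([248.6, 424.7], 0.83), ([258.0, 372.1], 0.77), ([256.4, 401.2], 0.76)]
pocket2 [([248.6, 424.7], 0.83), ([258.0, 372.1], 0.77), ([256.4, 401.2], 0.76)]
rack [([252.6, 397.7], 0.77)]
side {'vertical_fov': 47.61632492119911, 'cx': 311.45500797869937, 'cy': 241.94281511741116, 'cam_to_world': array([[ 0.84221505,  0.32013535, -0.43380546,  0.02354312],
       [-0.53906055,  0.48605726, -0.68786777, -0.94931469],
       [-0.00935649,  0.81317999,  0.58193707,  0.85788434],
       [ 0.        ,  0.        ,  0.        ,  1.        ]])}
fallen_tin [([216.6, 213.3], 0.93)]
standing_tin [([265.2, 221.0], 0.73), ([242.1, 258.2], 0.63), ([303.0, 341.9], 0.29)]
stored_tin [([288.2, 345.1], 0.6)]
pocket0 [([290.3, 328.8], 0.95), ([304.1, 342.1], 0.94), ([318.5, 355.1], 0.91)]
pocket1 [([290.3, 328.8], 0.95), ([304.1, 342.1], 0.94), ([318.5, 355.1], 0.91)]
pocket2 [([290.3, 328.8], 0.95), ([304.1, 342.1], 0.94), ([318.5, 355.1], 0.91)]
rack [([303.9, 343.0], 0.85), ([315.3, 358.3], 0.71)]
```

Run:
```python
import cv2
i=cv2.imread('pics/top0.png')[170:400,120:500]
cv2.imwrite('pics/top0c.png',cv2.resize(i,None,fx=2.1,fy=2.1,interpolation=cv2.INTER_CUBIC))
```

```text
(no output)
```

View pics/top0c.png

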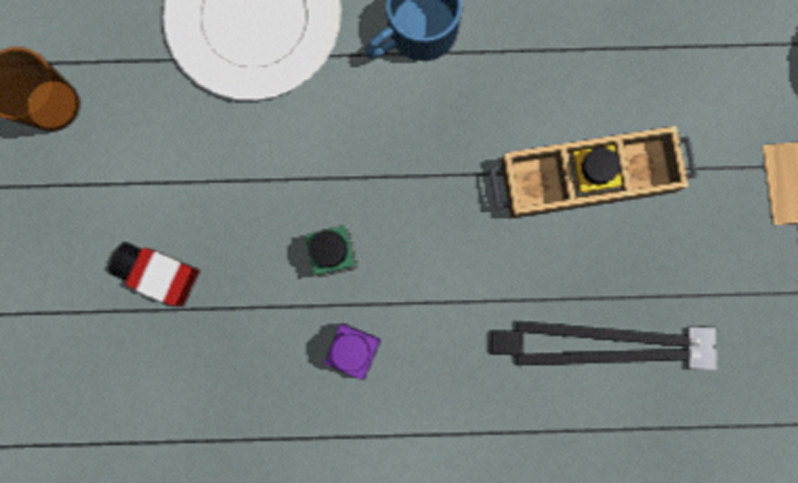

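View pics/side0.png

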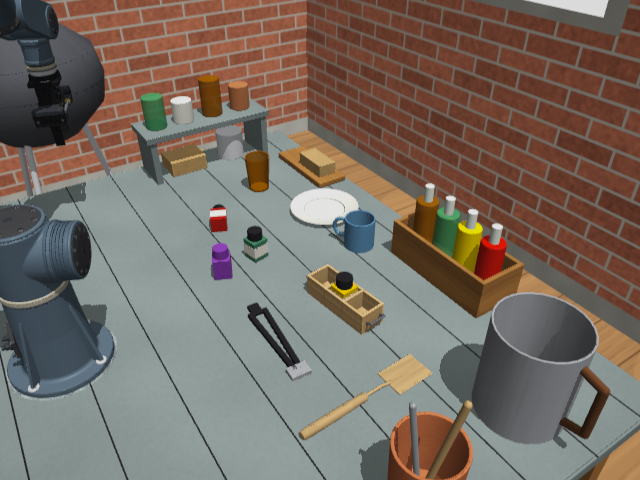

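The top crop shows the red tin lying with its cap towards the upper left (full-image px ~193,301). The green tin is upright (~276,289), with the purple look-alike beside it (~286,340). The yellow tin is in the rack's middle pocket, and both end pockets are empty. Next I compute the positions.

```bash
cat > h.py <<'E'
from rig import *
import cv2,numpy as np
def shot(c):
    s=read_state();d=capture(c)
    if c=='wrist':
        T=np.eye(4);T[:3,:3]=s['tcp_rot'];T[:3,3]=s['position'];d['cam_to_world']=T@np.array(d['tool_from_camera'])
    d['cam']=c;return d
def ray(d,uv):
    f=240/np.tan(np.radians(d['vertical_fov'])/2)
    p=(np.atleast_2d(uv).astype(float)-[d['cx'],d['cy']])/f
    if d['cam']=='wrist':
        r=np.linalg.norm(p,axis=1,keepdims=True)+1e-12
        v=np.c_[p[:,:1]/r*np.sin(r),-p[:,1:]/r*np.sin(r),-np.cos(r)]
    else: v=np.c_[p[:,0],-p[:,1],-np.ones(len(p))]
    M=d['cam_to_world'];return M[:3,3],v@M[:3,:3].T
def onplane(d,uv,z):
    o,v=ray(d,uv);return (o+v*((z-o[2])/v[:,2])[:,None])[:,:2]
def lm(d,t,z,n=3):
    return [(np.round(onplane(d,l['point'][::-1],z)[0],4).tolist(),round(l['p'],2)) for l in landmark_of(d['cam'],t)[:n]]
def quad(mask,d,z):
    "min area rect of the mask projected on plane z: centre, size, angle of long side (deg)"
    v,u=np.nonzero(mask);P=onplane(d,np.c_[u,v],z)
    (c,s,a)=cv2.minAreaRect((P*1000).astype(np.float32));
    if s[0]<s[1]: s=s[::-1];a+=90
    return np.round(c,1),np.round(s,1),round((a+90)%180-90,1)
E
python3 - <<'E'
from h import *
d=shot('top');Z={'fallen_tin':.022,'standing_tin':.042,'stored_tin':.048,'pocket0':.006,'rack':0,'amber_jar':0,'mug':0,'plate':0}
for t,z in Z.items(): print(t,lm(d,t,z))
print('red',[quad(m['pixels'],d,.022) for m in trace('top','fallen_tin')[:1]])
print('rack',[quad(m['pixels'],d,.054) for m in trace('top','rack')[:1]])
d=shot('side')
for t in ['fallen_tin','standing_tin','stored_tin','pocket0','rack']: print(t,lm(d,t,Z[t]))
d=shot('wrist');cv2.imwrite('pics/w0.png',d['img'][:,:,::-1]);print(d['tool_from_camera'],d['vertical_fov'])
for t in ['fallen_tin','standing_tin','stored_tin','pocket0','rack']: print(t,lm(d,t,Z[t]))
E
```

```text
fallen_tin [([0.4886, 0.2895], 0.61), ([0.7646, 0.1752], 0.21)]
standing_tin [([0.5056, 0.0854], 0.91), ([0.4007, 0.0748], 0.59)]
stored_tin [([0.5839, -0.1947], 0.97)]
pocket0 [([0.5874, -0.2057], 0.92), ([0.5928, -0.2507], 0.62), ([0.5808, -0.1314], 0.58)]
rack [([0.5904, -0.1906], 0.77)]
amber_jar [([0.6793, 0.3989], 0.95)]
mug [([0.76, -0.023], 0.81)]
plate [([0.7708, 0.1752], 0.96)]
red [(array([490.3, 281.9]), array([94.2, 46.7]), 63.6)]
rack [(array([760.3,  -6.9]), array([102.7, 100.4]), -4.5)]
fallen_tin [([0.4833, 0.2773], 0.85), ([0.5204, 0.1156], 0.51)]
standing_tin [([0.5573, -0.1635], 0.21)]
stored_tin [([0.5982, -0.1898], 0.76)]
pocket0 [([0.587, -0.1227], 0.9), ([0.5858, -0.1881], 0.63), ([0.5929, -0.2444], 0.58)]
rack [([0.5962, -0.1857], 0.61)]
[[-6.45487008e-05  9.54167454e-01  2.99273230e-01  8.24139435e-02]
 [ 9.99999770e-01  2.63447255e-04 -6.24259347e-04  8.22769740e-04]
 [-6.74490662e-04  2.99273121e-01 -9.54167252e-01 -1.42390852e-01]
 [ 0.00000000e+00  0.00000000e+00  0.00000000e+00  1.00000000e+00]] 65.70646984690485
fallen_tin []
standing_tin []
stored_tin []
pocket0 [([0.5961, -0.2548], 0.47)]
rack []
```

View pics/w0.png

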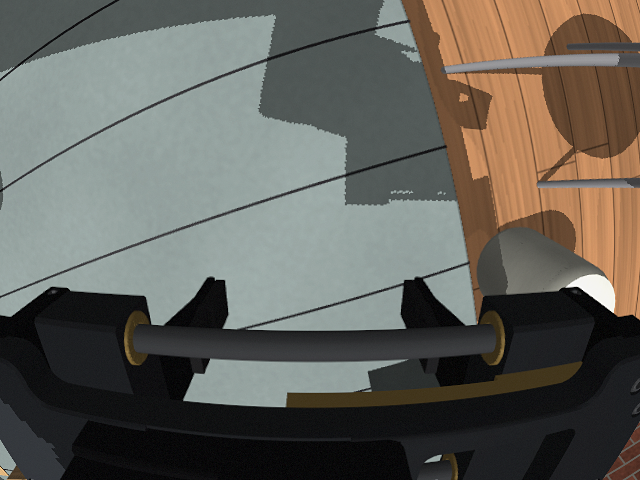

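The picture shows only the table and fingers: the fingers are at rows 280–390, and image up is tool +x. The estimates agree: green at about (0.505, 0.085), red at about (0.487, 0.283) with its axis near 64°, and the rack at about (0.59, -0.19). I move over green.

```bash
python3 -m jog '[{"tx":-3.26,"ty":-2.79},{"tx":-3.26,"ty":-2.79},{"tx":-3.26,"ty":-2.79},{"tx":-3.26,"ty":-2.79},{"tx":-3.26,"ty":-2.79},{"tx":-3.26,"ty":-2.79},{"tx":-3.26,"ty":-2.79}]'; python3 -m jog '[{"tx":-3.26,"ty":-2.79},{"tx":-3.26,"ty":-2.79},{"tx":-3.26,"ty":-2.79},{"tx":-3.26,"ty":-2.79},{"tx":-3.26,"ty":-2.79},{"tx":-3.26,"ty":-2.79},{"tx":-3.26,"ty":-2.79}]';  python3 -m jog '[{"roll":0.148},{"roll":0.148},{"roll":0.148},{"roll":0.148},{"roll":0.148},{"roll":0.148},{"roll":0.148},{"roll":0.148}]'; python3 -m jog '[{},{}]'
python3 - <<'E'
from h import *
d=shot('wrist');cv2.imwrite('pics/w1.png',d['img'][:,:,::-1])
print(np.round(read_state()['tcp_rot'],4).tolist())
for t,z in {'fallen_tin':.022,'standing_tin':.042,'stored_tin':.048,'pocket0':.006,'rack':0}.items(): print(t,lm(d,t,z))
E
```

```text
[[-0.9536, 0.301, -0.0], [0.301, 0.9536, -0.0], [0.0, -0.0, -1.0]]
fallen_tin []
standing_tin []
stored_tin []
pocket0 [([0.5898, -0.2368], 0.43)]
rack []$[0]: bad value
$[0]: bad value
$[0]: bad value
$[0]: bad value
```

View pics/w1.png

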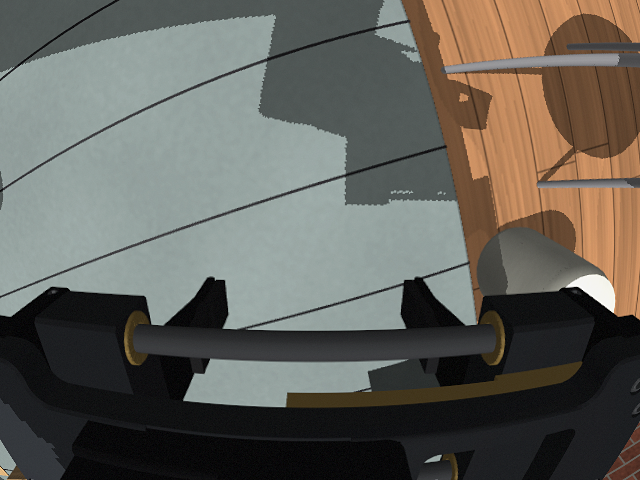

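The arm did not move and the view is unchanged: all the rows were refused, probably because every field is needed. I test one row.

```bash
python3 -m jog '[{"tx":-3.26,"ty":-2.79,"tz":0,"roll":0,"jaw":1}]'
```

```text
time_s: 2.35
position: [0.2096, 0.5628, 0.2417]
tcp_rot: [[-0.955, 0.297, 0.001], [0.297, 0.955, 0.004], [0.001, 0.005, -1.0]]
force: [1.8, 0.5, 0.5]
opening: 1.0
grasp_force: 0.0
```

```bash
python3 -m jog '[{"tx":-3.26,"ty":-2.79,"tz":0,"roll":0,"jaw":1},{"tx":-3.26,"ty":-2.79,"tz":0,"roll":0,"jaw":1},{"tx":-3.26,"ty":-2.79,"tz":0,"roll":0,"jaw":1},{"tx":-3.26,"ty":-2.79,"tz":0,"roll":0,"jaw":1},{"tx":-3.26,"ty":-2.79,"tz":0,"roll":0,"jaw":1},{"tx":-3.26,"ty":-2.79,"tz":0,"roll":0,"jaw":1},{"tx":-3.26,"ty":-2.79,"tz":0,"roll":0,"jaw":1}]' | sed -n 1,3p; python3 -m jog '[{"tx":-3.26,"ty":-2.79,"tz":0,"roll":0,"jaw":1},{"tx":-3.26,"ty":-2.79,"tz":0,"roll":0,"jaw":1},{"tx":-3.26,"ty":-2.79,"tz":0,"roll":0,"jaw":1},{"tx":-3.26,"ty":-2.79,"tz":0,"roll":0,"jaw":1},{"tx":-3.26,"ty":-2.79,"tz":0,"roll":0,"jaw":1},{"tx":-3.26,"ty":-2.79,"tz":0,"roll":0,"jaw":1}]'| sed -n 1,3p;  python3 -m jog '[{"tx":0,"ty":0,"tz":0,"roll":0.148,"jaw":1},{"tx":0,"ty":0,"tz":0,"roll":0.148,"jaw":1},{"tx":0,"ty":0,"tz":0,"roll":0.148,"jaw":1},{"tx":0,"ty":0,"tz":0,"roll":0.148,"jaw":1},{"tx":0,"ty":0,"tz":0,"roll":0.148,"jaw":1},{"tx":0,"ty":0,"tz":0,"roll":0.148,"jaw":1},{"tx":0,"ty":0,"tz":0,"roll":0.148,"jaw":1},{"tx":0,"ty":0,"tz":0,"roll":0.148,"jaw":1}]'| sed -n 1,3p; python3 -m jog '[{"tx":0,"ty":0,"tz":0,"roll":0,"jaw":1},{"tx":0,"ty":0,"tz":0,"roll":0,"jaw":1}]'
python3 - <<'E'
from h import *
d=shot('wrist');cv2.imwrite('pics/w2.png',d['img'][:,:,::-1])
print(np.round(read_state()['tcp_rot'],4).tolist())
for t,z in {'standing_tin':.042,'pocket0':.006,'rack':0}.items(): print(t,lm(d,t,z))
E
```

```text
time_s: 3.05
position: [0.3704, 0.3032, 0.2418]
tcp_rot: [[-0.954, 0.301, 0.001], [0.301, 0.954, 0.0], [-0.001, 0.001, -1.0]]
time_s: 3.65
position: [0.5066, 0.0844, 0.2418]
tcp_rot: [[-0.954, 0.301, 0.001], [0.301, 0.954, 0.0], [-0.001, 0.0, -1.0]]
time_s: 4.45
position: [0.5058, 0.0861, 0.2417]
tcp_rot: [[-0.075, 0.997, 0.0], [0.997, 0.075, -0.0], [-0.0, 0.0, -1.0]]
time_s: 4.65
position: [0.5058, 0.0861, 0.2416]
tcp_rot: [[-0.084, 0.996, 0.0], [0.996, 0.084, -0.0], [-0.0, 0.0, -1.0]]
force: [-0.5, -0.3, -0.3]
opening: 0.998
grasp_force: 0.0
[[-0.0835, 0.9965, 0.0001], [0.9965, 0.0835, -0.0], [-0.0, 0.0001, -1.0]]
standing_tin [([0.5083, 0.0894], 0.9), ([0.4091, -0.1575], 0.31)]
pocket0 [([0.5747, -0.1366], 0.65)]
rack []
```

View pics/w2.png

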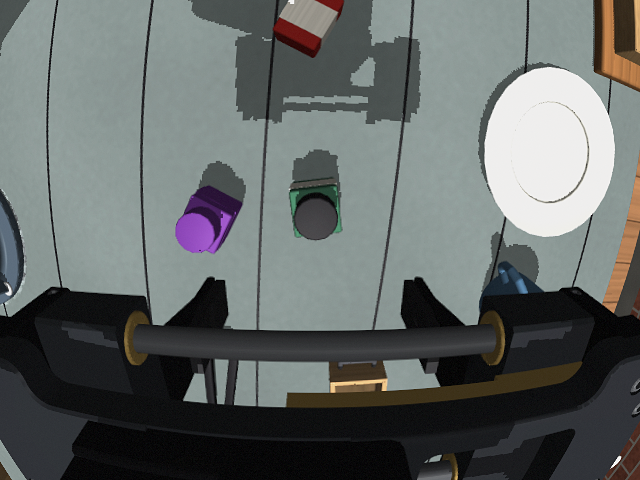

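The wrist view shows the green tin's cap at about (316,217) with the body nearly aligned to the tool, purple at (200,228), and the red tin's base at the top (310,25). Now a finer measurement of green, and of the rack's yaw from the top picture.

Run:
```python
from h import *
d=shot('wrist');im=d['img'].astype(int);R,G,B=im[...,0],im[...,1],im[...,2]
box=np.zeros((480,640),bool);box[165:250,270:360]=1
g=(G>R*1.35)&(G>B*1.1)&(G>60)&box
v,u=np.nonzero(g);P=onplane(d,np.c_[u,v],.058)*1000
print('green bbox px',u.min(),u.max(),v.min(),v.max(),len(u))
print('rect z58',cv2.minAreaRect(P.astype(np.float32)))
T=np.array(read_state()['tcp_rot']);
# left/right borders per row in world
for r in range(176,246,4):
    c=np.nonzero(g[r])[0]
    if len(c)>1:
        a=onplane(d,[[c[0]-.5,r],[c[-1]+.5,r]],.058)*1000;print(r,c[0],c[-1],np.round(a,1).tolist())
c=(im.max(2)<85)&box&~g; c=cv2.morphologyEx(c.astype(np.uint8),cv2.MORPH_OPEN,np.ones((5,5)))
n,l,st,ce=cv2.connectedComponentsWithStats(c);print(st.tolist())
for i in range(1,n):
    v,u=np.nonzero(l==i);P=(onplane(d,np.c_[u,v],.084)*1000).astype(np.float32);print(i,cv2.minEnclosingCircle(P),P.mean(0))
# rack
d=shot('top');im=d['img'];h=cv2.cvtColor(im,cv2.COLOR_RGB2HSV)
m=(h[...,0]>8)&(h[...,0]<24)&(h[...,1]>70)&(h[...,2]>110);b=np.zeros_like(m);b[222:280,352:455]=1;m&=b
v,u=np.nonzero(m);P=(onplane(d,np.c_[u,v],.054)*1000).astype(np.float32);r=cv2.minAreaRect(P);print('rack',r,cv2.boxPoints(r).tolist())
```

```text
green bbox px 289 341 186 236 615
rect z58 ((507.17730712890625, 91.06539154052734), (43.34874725341797, 43.045284271240234), 11.732083320617676)
188 321 336 [[509.9, 112.8], [524.1, 114.0]]
192 289 337 [[481.8, 106.9], [525.3, 110.5]]
196 290 337 [[482.9, 103.4], [525.7, 106.9]]
200 290 338 [[483.2, 99.7], [526.9, 103.3]]
204 291 338 [[484.3, 96.1], [527.3, 99.6]]
208 291 339 [[484.6, 92.4], [528.5, 96.1]]
212 292 339 [[485.7, 88.8], [528.9, 92.4]]
216 292 339 [[486.0, 85.1], [529.3, 88.6]]
220 293 340 [[487.1, 81.4], [530.6, 85.0]]
224 294 340 [[488.3, 77.7], [530.9, 81.2]]
228 294 341 [[488.5, 73.9], [532.2, 77.5]]
232 295 336 [[489.7, 70.2], [528.1, 73.4]]
236 296 302 [[490.9, 66.5], [497.3, 67.0]]
[[0, 0, 640, 480, 304653], [293, 165, 46, 26, 875], [294, 192, 44, 48, 1672]]
1 ((503.6361389160156, 125.392333984375), 19.74957275390625) [502.76672 127.79505]
2 ((506.9692077636719, 93.46508026123047), 20.57427215576172) [506.95663  93.58456]
rack ((583.3628540039062, -194.0077667236328), (66.90658569335938, 187.01173400878906), 7.504635334014893) [[537.983642578125, -105.67206573486328], [562.4085693359375, -291.0818786621094], [628.7420654296875, -282.3434753417969], [604.317138671875, -96.93365478515625]]
```

```bash
python3 -m jog '[{"tx":0,"ty":0,"tz":0,"roll":-0.125,"jaw":1},{"tx":0.48,"ty":0.25,"tz":4,"roll":0,"jaw":1},{"tx":0,"ty":0,"tz":4,"roll":0,"jaw":1},{"tx":0,"ty":0,"tz":4,"roll":0,"jaw":1},{"tx":0,"ty":0,"tz":2.7,"roll":0,"jaw":1},{"tx":0,"ty":0,"tz":1.4,"roll":0,"jaw":1},{"tx":0,"ty":0,"tz":0,"roll":0,"jaw":1}]'; python3 -m jog '[{"tx":0,"ty":0,"tz":0,"roll":0,"jaw":0.3},{"tx":0,"ty":0,"tz":0,"roll":0,"jaw":0.3},{"tx":0,"ty":0,"tz":0,"roll":0,"jaw":0.3},{"tx":0,"ty":0,"tz":0,"roll":0,"jaw":0.3},{"tx":0,"ty":0,"tz":0,"roll":0,"jaw":0.3},{"tx":0,"ty":0,"tz":0,"roll":0,"jaw":0.3}]'
```

```text
time_s: 5.65
position: [0.5058, 0.0913, 0.0785]
tcp_rot: [[-0.205, 0.979, -0.005], [0.979, 0.205, 0.0], [0.001, -0.005, -1.0]]
force: [-1.3, 0.5, -0.0]
opening: 0.998
grasp_force: 0.0
time_s: 6.25
position: [0.5074, 0.0913, 0.0809]
tcp_rot: [[-0.205, 0.979, 0.001], [0.979, 0.205, -0.0], [-0.0, 0.001, -1.0]]
force: [0.9, -0.2, 1.0]
opening: 0.54
grasp_force: 0.0
```

```bash
python3 -m jog '[{"tx":0,"ty":0,"tz":0,"roll":0,"jaw":0.3},{"tx":0,"ty":0,"tz":0,"roll":0,"jaw":0.3},{"tx":0,"ty":0,"tz":0,"roll":0,"jaw":0.3},{"tx":0,"ty":0,"tz":0,"roll":0,"jaw":0.3},{"tx":0,"ty":0,"tz":0,"roll":0,"jaw":0.3},{"tx":0,"ty":0,"tz":0,"roll":0,"jaw":0.3}]'
```

```text
time_s: 6.85
position: [0.5072, 0.0913, 0.0806]
tcp_rot: [[-0.205, 0.979, -0.0], [0.979, 0.205, -0.0], [-0.0, -0.0, -1.0]]
force: [-1.4, -1.1, 2.5]
opening: 0.427
grasp_force: 30.0
```

```bash
python3 -m jog '[{"tx":0,"ty":0,"tz":-1.5,"roll":0,"jaw":0.3},{"tx":0,"ty":0,"tz":-3,"roll":0,"jaw":0.3},{"tx":0,"ty":0,"tz":-3,"roll":0,"jaw":0.3},{"tx":0,"ty":0,"tz":-3,"roll":0,"jaw":0.3},{"tx":0,"ty":0,"tz":0,"roll":0.075,"jaw":0.3},{"tx":0,"ty":0,"tz":0,"roll":0,"jaw":0.3}]'; python3 -m jog '[{"tx":-4.4,"ty":0.48,"tz":0,"roll":0,"jaw":0.3},{"tx":-4.4,"ty":0.48,"tz":0,"roll":0,"jaw":0.3},{"tx":-4.4,"ty":0.48,"tz":0,"roll":0,"jaw":0.3},{"tx":-4.4,"ty":0.48,"tz":0,"roll":0,"jaw":0.3},{"tx":-4.4,"ty":0.48,"tz":0,"roll":0,"jaw":0.3},{"tx":-4.4,"ty":0.48,"tz":0,"roll":0,"jaw":0.3},{"tx":-4.4,"ty":0.48,"tz":0,"roll":0,"jaw":0.3},{"tx":-4.4,"ty":0.48,"tz":0,"roll":0,"jaw":0.3}]';python3 -m jog '[{"tx":0,"ty":0,"tz":0,"roll":0,"jaw":0.3},{"tx":0,"ty":0,"tz":0,"roll":0,"jaw":0.3}]';python3 - <<'E'
from h import *
d=shot('wrist');cv2.imwrite('pics/w3.png',d['img'][:,:,::-1])
s=read_state();np.savez('w3.npz',M=d['cam_to_world'],cx=d['cx'],cy=d['cy'],f=d['vertical_fov'])
for t,z in {'stored_tin':.049,'pocket0':.006,'rack':0}.items(): print(t,lm(d,t,z))
E
```

```text
time_s: 7.45
position: [0.5075, 0.0914, 0.1862]
tcp_rot: [[-0.131, 0.991, 0.002], [0.991, 0.131, -0.0], [-0.0, 0.002, -1.0]]
force: [0.3, -0.3, -1.4]
opening: 0.427
grasp_force: 30.0
time_s: 8.25
position: [0.5906, -0.2539, 0.1836]
tcp_rot: [[-0.132, 0.991, -0.003], [0.991, 0.132, 0.002], [0.002, -0.003, -1.0]]
force: [1.0, 1.1, -1.2]
opening: 0.426
grasp_force: 30.0
time_s: 8.45
position: [0.5902, -0.2532, 0.1836]
tcp_rot: [[-0.129, 0.992, -0.003], [0.992, 0.129, 0.002], [0.003, -0.003, -1.0]]
force: [-0.6, 0.8, -1.5]
opening: 0.434
grasp_force: 30.0
stored_tin [([0.5854, -0.1911], 0.9)]
pocket0 [([0.5759, -0.1333], 0.72), ([0.5914, -0.2521], 0.62)]
rack []
```

View pics/w3.png

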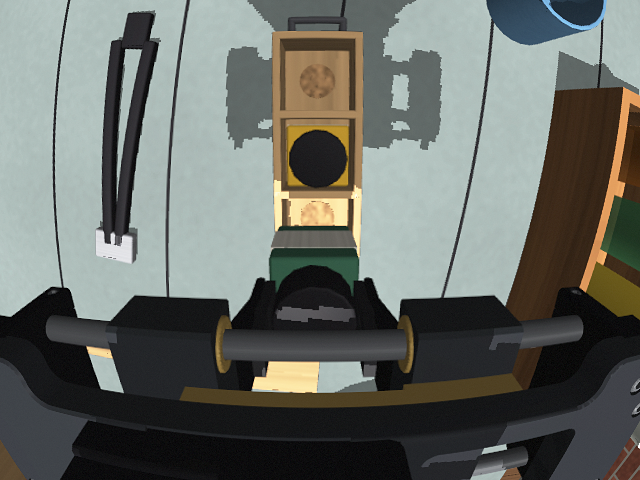

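The wrist view over the rack shows the cork pads at (317,81) and (317,214), the yellow cap at (318,158), and rack top corners at (273,32) and (362,32). I convert these, along with the held tin's outline.

Run:
```python
from h import *
q=np.load('w3.npz');d=dict(cam='wrist',cam_to_world=q['M'],cx=float(q['cx']),cy=float(q['cy']),vertical_fov=float(q['f']))
r=lambda p,z:np.round(onplane(d,p,z)*1000,1).tolist()
print('pads',r([[317.5,81],[317,214]],.007))
print('corners',r([[273,32],[362,32],[273,185],[362,185],[361,240]],.054))
im=cv2.imread('pics/w3.png')[:,:,::-1];h=cv2.cvtColor(im,cv2.COLOR_RGB2HSV)
pad=[]
for b in [(60,105,298,338),(200,226,295,340)]:
    s=im[b[0]:b[1],b[2]:b[3]].astype(int).sum(2);t=cv2.threshold(cv2.GaussianBlur((s/3).astype(np.uint8),(5,5),0),0,1,cv2.THRESH_BINARY_INV+cv2.THRESH_OTSU)[1]
    n,l,st,c=cv2.connectedComponentsWithStats(t);i=1+st[1:,4].argmax();print('padfit',st[i],c[i]+[b[2],b[0]],r([c[i]+[b[2],b[0]]],.007))
# wood edges per row
g=(h[...,0]>5)&(h[...,0]<26)&(h[...,1]>60)
L=[];
for v in range(40,220,20):
    c=np.nonzero(g[v,240:400])[0]+240
    if len(c):print(v,c[0],c[-1],r([[c[0]-.5,v],[c[-1]+.5,v]],.054))
# held tin top face green corners
k=(h[...,0]>60)&(h[...,0]<95)&(h[...,1]>90);
for v in range(228,276,6):
    c=np.nonzero(k[v,230:400])[0]+230
    if len(c):print('g',v,c[0],c[-1])
s=read_state();print(s['position'],s['time_s'])
```

```text
pads [[577.7, -133.3], [592.4, -248.3]]
corners [[541.4, -105.5], [605.1, -97.0], [555.3, -219.1], [620.9, -210.4], [627.1, -252.9]]
padfit [  2   5  36  33 745] [316.61744966  81.59597315] [[577.0, -133.9]]
padfit [  6   0  34  26 567] [315.94708995 213.89241623] [[591.5, -248.3]]
40 272 362 [[541.1, -111.8], [606.2, -103.2]]
60 272 362 [[543.2, -127.0], [608.1, -118.4]]
80 272 362 [[545.1, -141.9], [610.1, -133.3]]
100 272 362 [[547.0, -156.7], [612.0, -148.0]]
120 273 362 [[549.5, -171.2], [614.1, -162.7]]
140 273 362 [[551.2, -185.8], [616.2, -177.2]]
160 273 361 [[552.9, -200.5], [617.7, -192.0]]
180 274 360 [[555.3, -215.3], [619.2, -206.9]]
200 274 361 [[556.9, -230.4], [622.3, -221.8]]
g 228 279 347
g 252 272 355
g 258 270 357
g 264 270 358
g 270 270 357
[ 0.59057372 -0.25077769  0.184876  ] 8.65
```

Pocket centres from the wrist are (593.3, -252.9) and (577.3, -133.9), with yaw 7.8°. That matches the top camera to within 2 mm. I lower green into the far pocket.

```bash
python3 -m jog '[{"tx":0,"ty":0.29,"tz":0,"roll":0,"jaw":0.3},{"tx":0,"ty":0,"tz":2,"roll":0,"jaw":0.3},{"tx":0,"ty":0,"tz":1.5,"roll":0,"jaw":0.3},{"tx":0,"ty":0,"tz":0,"roll":0,"jaw":0.3}]';python3 -m jog '[{"tx":0,"ty":0,"tz":1,"roll":0,"jaw":0.3},{"tx":0,"ty":0,"tz":1,"roll":0,"jaw":0.3},{"tx":0,"ty":0,"tz":1,"roll":0,"jaw":0.3},{"tx":0,"ty":0,"tz":1,"roll":0,"jaw":0.3},{"tx":0,"ty":0,"tz":1,"roll":0,"jaw":0.3},{"tx":0,"ty":0,"tz":0.5,"roll":0,"jaw":0.3},{"tx":0,"ty":0,"tz":0.3,"roll":0,"jaw":0.3},{"tx":0,"ty":0,"tz":0,"roll":0,"jaw":0.3}]'
```

```text
time_s: 9.05
position: [0.5925, -0.2505, 0.148]
tcp_rot: [[-0.132, 0.991, -0.005], [0.991, 0.132, 0.003], [0.004, -0.005, -1.0]]
force: [0.3, 1.1, -1.4]
opening: 0.434
grasp_force: 30.0
time_s: 9.85
position: [0.594, -0.2522, 0.0921]
tcp_rot: [[-0.131, 0.991, -0.001], [0.991, 0.131, 0.0], [0.0, -0.0, -1.0]]
force: [-1.4, 0.1, -2.0]
opening: 0.429
grasp_force: 30.0
```

```bash
python3 -m jog '[{"tx":0,"ty":0,"tz":0.2,"roll":0,"jaw":0.3},{"tx":0,"ty":0,"tz":0.2,"roll":0,"jaw":0.3},{"tx":0,"ty":0,"tz":0,"roll":0,"jaw":0.3}]';python3 -m jog '[{"tx":0,"ty":0,"tz":0,"roll":0,"jaw":0.8},{"tx":0,"ty":0,"tz":0,"roll":0,"jaw":0.8},{"tx":0,"ty":0,"tz":0,"roll":0,"jaw":0.8},{"tx":0,"ty":0,"tz":0,"roll":0,"jaw":0.8},{"tx":0,"ty":0,"tz":-1,"roll":0,"jaw":0.8},{"tx":0,"ty":0,"tz":-4,"roll":0,"jaw":1},{"tx":0,"ty":0,"tz":-4,"roll":0,"jaw":1},{"tx":0,"ty":0,"tz":-3,"roll":0,"jaw":1}]'
```

```text
time_s: 10.15
position: [0.5941, -0.2522, 0.0886]
tcp_rot: [[-0.131, 0.991, 0.0], [0.991, 0.131, -0.0], [-0.0, 0.0, -1.0]]
force: [-1.0, 0.5, -1.3]
opening: 0.428
grasp_force: 30.0
time_s: 10.95
position: [0.5949, -0.2527, 0.2119]
tcp_rot: [[-0.131, 0.991, 0.003], [0.991, 0.131, -0.002], [-0.002, 0.003, -1.0]]
force: [0.5, 0.3, 0.3]
opening: 0.963
grasp_force: 0.0
```

```bash
python3 -m jog '[{"tx":4.54,"ty":-0.31,"tz":0,"roll":0,"jaw":1},{"tx":4.54,"ty":-0.31,"tz":0,"roll":0,"jaw":1},{"tx":4.54,"ty":-0.31,"tz":0,"roll":0,"jaw":1},{"tx":4.54,"ty":-0.31,"tz":0,"roll":0,"jaw":1},{"tx":4.54,"ty":-0.31,"tz":0,"roll":0,"jaw":1},{"tx":4.54,"ty":-0.31,"tz":0,"roll":0,"jaw":1},{"tx":4.54,"ty":-0.31,"tz":0,"roll":0,"jaw":1},{"tx":4.54,"ty":-0.31,"tz":0,"roll":0,"jaw":1}]' | sed -n 1,2p;python3 -m jog '[{"tx":4.54,"ty":-0.31,"tz":0,"roll":0,"jaw":1},{"tx":4.54,"ty":-0.31,"tz":0,"roll":0,"jaw":1},{"tx":4.54,"ty":-0.31,"tz":0,"roll":0,"jaw":1},{"tx":4.54,"ty":-0.31,"tz":0,"roll":0,"jaw":1},{"tx":0,"ty":0,"tz":0,"roll":0.146,"jaw":1},{"tx":0,"ty":0,"tz":0,"roll":0.146,"jaw":1},{"tx":0,"ty":0,"tz":0,"roll":0.146,"jaw":1},{"tx":0,"ty":0,"tz":0,"roll":0.146,"jaw":1}]'| sed -n 1,3p;python3 -m jog '[{"tx":0,"ty":0,"tz":0,"roll":0,"jaw":1},{"tx":0,"ty":0,"tz":0,"roll":0,"jaw":1}]';python3 - <<'E'
from h import *
d=shot('wrist');im=d['img'];cv2.imwrite('pics/w4.png',im[:,:,::-1]);h=cv2.cvtColor(im,cv2.COLOR_RGB2HSV)
print(lm(d,'fallen_tin',.022))
m=trace('wrist','fallen_tin')
if m: print(m[0]['p'],m[0]['bbox'],quad(m[0]['pixels'],d,.04))
r=((h[...,0]<8)|(h[...,0]>172))&(h[...,1]>150)&(h[...,2]>60);r[290:]=0
n,l,st,c=cv2.connectedComponentsWithStats(cv2.morphologyEx(r.astype(np.uint8),cv2.MORPH_OPEN,np.ones((3,3))))
for i in range(1,n):
    if st[i,4]>100:print(st[i],c[i])
E
```

```text
time_s: 11.75
position: [0.5218, 0.1063, 0.2096]
time_s: 12.55
position: [0.486, 0.2834, 0.2094]
tcp_rot: [[0.442, 0.897, 0.001], [0.897, -0.442, 0.0], [0.001, 0.001, -1.0]]
time_s: 12.75
position: [0.4862, 0.283, 0.2091]
tcp_rot: [[0.435, 0.9, 0.001], [0.9, -0.435, 0.0], [0.0, 0.001, -1.0]]
force: [0.4, -0.2, 0.1]
opening: 1.0
grasp_force: 0.0
[([0.4908, 0.2838], 0.75)]
0.83 [292.0, 163.9, 56.2, 99.1] (array([491.5, 285.3]), array([88.6, 46.9]), 64.6)
[293 199  50  18 820] [317.15       207.74146341]
[295 250  48  14 612] [318.33169935 256.81699346]
```

View pics/w4.png

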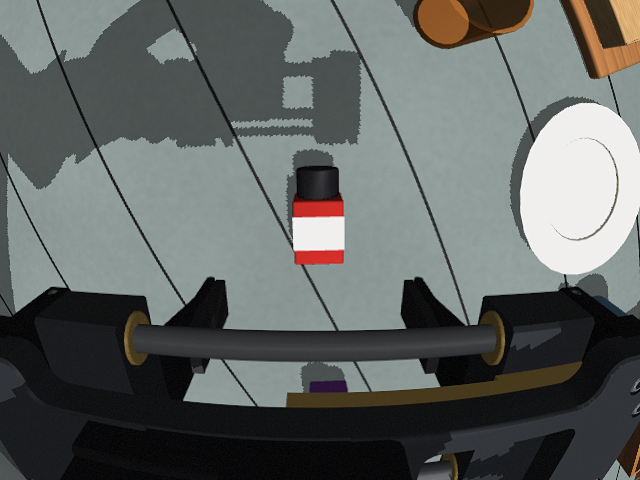

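The red tin lies along the picture's vertical, well aligned with the tool. The cap's end is at row 165, the body's cap-side edge at row ~200, and the base edge at row 263, with the centre column ~318.

Run:
```python
from h import *
d=shot('wrist');s=read_state();R=np.array(s['tcp_rot']);p=np.array(s['position'])
im=d['img'];h=cv2.cvtColor(im,cv2.COLOR_RGB2HSV)
r=((h[...,0]<8)|(h[...,0]>172))&(h[...,1]>150)&(h[...,2]>60);r[290:]=0
k=np.nonzero(r[:,318])[0];print('col318 red rows',k.min(),k.max(),np.diff(k).max())
V={}
for v in [203,210,214,252,258,262]:
    c=np.nonzero(r[v,270:370])[0]+270
    P=onplane(d,[[c[0]-.5,v],[c[-1]+.5,v]],.044);q=(np.c_[P,[.044]*2]-p)@R*1000;print(v,c[0],c[-1],np.round(P*1000,1).tolist(),'tool',np.round(q[:,:2],1).tolist())
for v in [k.min()-.5,k.max()+.5,165]:
    P=onplane(d,[[318.5,v]],.044);q=(np.c_[P,[.044]]-p)@R*1000;print(v,np.round(P*1000,1),np.round(q[0,:2],1))
P=onplane(d,[[318,165]],.022);print('cap end@22',(np.c_[P,[.022]]-p)@R*1000, p)
```

```text
col318 red rows 200 263 36
203 293 343 [[477.2, 306.1], [516.0, 287.3]] tool [[16.9, -18.2], [16.9, 25.0]]
210 293 343 [[474.5, 300.6], [513.5, 281.7]] tool [[10.8, -18.2], [10.8, 25.1]]
214 293 343 [[472.9, 297.5], [512.0, 278.6]] tool [[7.3, -18.3], [7.3, 25.2]]
252 295 342 [[459.0, 266.1], [496.9, 247.7]] tool [[-27.0, -17.1], [-27.0, 25.1]]
258 295 342 [[456.4, 261.1], [494.6, 242.5]] tool [[-32.7, -17.2], [-32.7, 25.2]]
262 295 342 [[454.7, 257.7], [493.0, 239.1]] tool [[-36.5, -17.3], [-36.5, 25.3]]
199.5 [[498.3 299.2]] [19.9  3.8]
263.5 [[473.2 247.1]] [-37.9   4. ]
165 [[511.  325.5]] [49.2  3.7]
cap end@22 [[ 46.70456879   3.56041207 186.70040892]] [0.4861352  0.28294226 0.20869612]
```

The measured body length is 57.8 mm, matching the 58 mm given, and the yaw is aligned. The tool can't tilt, so I'll grip the cap's end (80 mm from the base), lift it, and ease the grip so the tin swings base-down under gravity between the pads.

```bash
python3 -m jog '[{"tx":2.1,"ty":0.19,"tz":2,"roll":0,"jaw":1},{"tx":2.1,"ty":0.19,"tz":4,"roll":0,"jaw":1},{"tx":0,"ty":0,"tz":4,"roll":0,"jaw":1},{"tx":0,"ty":0,"tz":4,"roll":0,"jaw":0.8},{"tx":0,"ty":0,"tz":3,"roll":0,"jaw":0.7},{"tx":0,"ty":0,"tz":1.4,"roll":0,"jaw":0.6},{"tx":0,"ty":0,"tz":0,"roll":0,"jaw":0.5},{"tx":0,"ty":0,"tz":0,"roll":0,"jaw":0.4}]';python3 -m jog '[{"tx":0,"ty":0,"tz":0,"roll":0,"jaw":0.4},{"tx":0,"ty":0,"tz":0,"roll":0,"jaw":0.4},{"tx":0,"ty":0,"tz":0,"roll":0,"jaw":0.4},{"tx":0,"ty":0,"tz":0,"roll":0,"jaw":0.4},{"tx":0,"ty":0,"tz":0,"roll":0,"jaw":0.4}]'
```

```text
time_s: 13.75
position: [0.5088, 0.3194, 0.0254]
tcp_rot: [[0.437, 0.899, 0.002], [0.899, -0.437, 0.001], [0.001, 0.001, -1.0]]
force: [-0.8, 0.7, 0.3]
opening: 0.632
grasp_force: 0.0
time_s: 14.25
position: [0.5089, 0.3199, 0.0257]
tcp_rot: [[0.438, 0.899, 0.003], [0.899, -0.438, 0.002], [0.003, 0.002, -1.0]]
force: [-0.3, 2.8, 5.0]
opening: 0.423
grasp_force: 30.0
```

```bash
python3 -m jog '[{"tx":0,"ty":0,"tz":-1,"roll":0,"jaw":0.4},{"tx":0,"ty":0,"tz":-1,"roll":0,"jaw":0.4},{"tx":-0.2,"ty":0,"tz":-1,"roll":0,"jaw":0.4},{"tx":0,"ty":0,"tz":0,"roll":0,"jaw":0.4},{"tx":0,"ty":0,"tz":0,"roll":0,"jaw":0.4}]';python3 - <<'E'
from h import *
d=shot('wrist');cv2.imwrite('pics/w5.png',d['img'][:,:,::-1])
d=shot('side');m=trace('side','fallen_tin');print([(x['p'],x['bbox']) for x in m[:2]])
i=d['img'][170:270,150:300];w=cv2.imread('pics/w5.png')
o=np.zeros((480,640+160,3),np.uint8);o[:,:640]=cv2.resize(i,(640,427))[:,:,::-1].__class__(0) if 0 else w
o=np.vstack([cv2.resize(w,(400,300)),cv2.resize(i[:,:,::-1],(400,267),interpolation=cv2.INTER_CUBIC)]);cv2.imwrite('pics/c5.png',o)
E
```

```text
time_s: 14.75
position: [0.5071, 0.3172, 0.0549]
tcp_rot: [[0.438, 0.899, 0.0], [0.899, -0.438, 0.0], [0.0, 0.0, -1.0]]
force: [0.1, -0.1, -1.8]
opening: 0.425
grasp_force: 30.0
[]
```

View pics/c5.png

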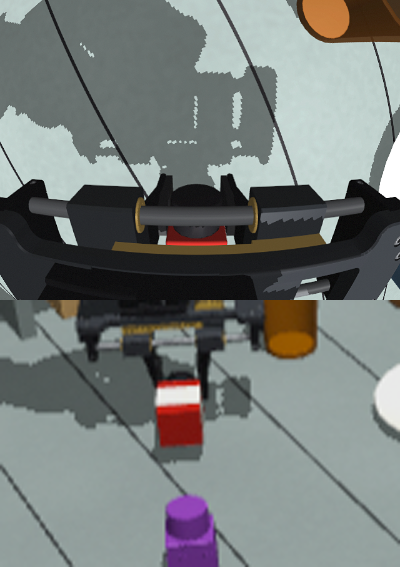

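The composite shows the tin lifted and its base face (red square) still facing the side camera, so it is rigid in the grip for now. I ease the jaw target in small steps, with a numeric tilt estimate from the side view.

```bash
cat > tilt.py <<'E'
from h import *
s=read_state();G=np.array(s['position']);R=np.array(s['tcp_rot']);a=R[:,0].copy();a[2]=0;a/=np.linalg.norm(a);z=np.array([0,0,1.]);b=np.cross(z,a)
d=shot('side');im=d['img'];h=cv2.cvtColor(im,cv2.COLOR_RGB2HSV)
M=np.linalg.inv(d['cam_to_world']);f=240/np.tan(np.radians(d['vertical_fov'])/2)
def pj(P):
    q=P@M[:3,:3].T+M[:3,3];return np.c_[d['cx']+f*q[:,0]/-q[:,2],d['cy']-f*q[:,1]/-q[:,2]]
g=pj(G[None])[0].astype(int)
r=((h[...,0]<8)|(h[...,0]>172))&(h[...,1]>150)&(h[...,2]>50)
k=np.zeros_like(r);k[max(g[1]-45,0):g[1]+60,max(g[0]-60,0):g[0]+60]=1
w=(im.min(2)>150)&(np.ptp(im.astype(int),axis=2)<40)
r&=k;n,l,st,c=cv2.connectedComponentsWithStats(r.astype(np.uint8))
print('G px',g,[(x.tolist(),np.round(y,1).tolist()) for x,y in zip(st[1:],c[1:]) if x[4]>15])
V=np.array([[-1,-1],[-1,1],[1,1],[1,-1]])*.022
best=[]
for ph in range(-20,111,5):
    p=np.radians(ph);u=a*np.cos(p)+z*np.sin(p);n2=-a*np.sin(p)+z*np.cos(p)
    m=np.zeros((480,640),np.uint8)
    body=np.concatenate([G-u*.080+V[:,:1]*b+V[:,1:]*n2, G-u*.022+V[:,:1]*b+V[:,1:]*n2])
    cv2.fillConvexPoly(m,cv2.convexHull(pj(body).astype(np.float32)).astype(np.int32),1)
    obs=cv2.morphologyEx((r|(w&k)).astype(np.uint8),cv2.MORPH_OPEN,np.ones((2,2)))
    i=(m&obs).sum()/max((m|obs).sum(),1);best.append((round(float(i),3),ph))
print(sorted(best)[::-1][:5], s['grasp_force'],s['opening'],G)
E
python3 tilt.py; python3 -m jog '[{"tx":0,"ty":0,"tz":0,"roll":0,"jaw":0.41},{"tx":0,"ty":0,"tz":0,"roll":0,"jaw":0.415},{"tx":0,"ty":0,"tz":0,"roll":0,"jaw":0.42},{"tx":0,"ty":0,"tz":0,"roll":0,"jaw":0.42}]'; python3 tilt.py
```

```text
G px [217 200] [([208, 200, 17, 3, 38], [215.6, 200.7]), ([209, 209, 17, 16, 237], [216.9, 216.6])]
[(0.234, 105), (0.23, 15), (0.228, 100), (0.224, 20), (0.224, 10)] 29.999266862869263 0.4274201305170824 [0.50670379 0.31713445 0.05417972]
time_s: 15.35
position: [0.507, 0.3173, 0.0545]
tcp_rot: [[0.438, 0.899, -0.0], [0.899, -0.438, -0.0], [-0.0, -0.0, -1.0]]
force: [-0.2, -0.4, -1.5]
opening: 0.424
grasp_force: 23.9
G px [217 200] [([209, 200, 16, 3, 36], [215.8, 200.7]), ([209, 209, 17, 16, 236], [217.0, 216.5])]
[(0.235, 105), (0.229, 100), (0.228, 15), (0.228, 10), (0.224, 110)] 23.910681903362274 0.4243414387727759 [0.5069789  0.31731617 0.05445658]
```

```bash
sed -i 's/^    obs=.*$/    q=pj(body);print(ph,q[:4].round(0).astype(int).tolist(),"body rows",int(q[:,1].min()),int(q[:,1].max())) if ph%15==0 else 0/; s/^    i=.*$//; s/^print(sorted(best).*$/print(s["grasp_force"],s["opening"],G)/' tilt.py
python3 -m jog '[{"tx":0,"ty":0,"tz":0,"roll":0,"jaw":0.422},{"tx":0,"ty":0,"tz":0,"roll":0,"jaw":0.422}]' | tail -2; python3 -m jog '[{"tx":0,"ty":0,"tz":0,"roll":0,"jaw":0.423},{"tx":0,"ty":0,"tz":0,"roll":0,"jaw":0.423}]'|tail -2; python3 tilt.py
```

```text
opening: 0.427
grasp_force: 20.4
opening: 0.429
grasp_force: 18.6
G px [217 200] [([209, 200, 16, 3, 37], [215.8, 200.7]), ([209, 209, 17, 16, 236], [217.0, 216.6])]
-15 [[225, 216], [223, 201], [207, 202], [208, 217]] body rows 194 217
0 [[226, 222], [224, 209], [207, 210], [209, 223]] body rows 197 223
15 [[226, 226], [225, 216], [208, 217], [210, 228]] body rows 200 227
30 [[227, 229], [225, 222], [209, 223], [211, 230]] body rows 203 229
45 [[227, 229], [226, 226], [210, 227], [212, 230]] body rows 205 230
60 [[228, 228], [227, 229], [211, 230], [213, 229]] body rows 207 229
75 [[228, 224], [227, 229], [212, 230], [213, 225]] body rows 205 230
90 [[228, 220], [228, 228], [212, 229], [213, 221]] body rows 202 228
105 [[228, 214], [228, 225], [213, 226], [213, 215]] body rows 200 225
18.604532182216644 0.42947468277237644 [0.50701953 0.31729486 0.05456153]
```

The base face is at rows 209–224, so φ≈0, and the force drops about 1.8 N per 0.001 of jaw. I keep easing.

```bash
python3 -m jog '[{"tx":0,"ty":0,"tz":0,"roll":0,"jaw":0.425},{"tx":0,"ty":0,"tz":0,"roll":0,"jaw":0.427}]' | tail -2; python3 tilt.py|head -1;  python3 -m jog '[{"tx":0,"ty":0,"tz":0,"roll":0,"jaw":0.428},{"tx":0,"ty":0,"tz":0,"roll":0,"jaw":0.429}]'|tail -2; python3 tilt.py|head -1; python3 -m jog '[{"tx":0,"ty":0,"tz":0,"roll":0,"jaw":0.43},{"tx":0,"ty":0,"tz":0,"roll":0,"jaw":0.43}]'|tail -2; python3 tilt.py|head -1
```

```text
opening: 0.433
grasp_force: 12.8
G px [217 200] [([209, 200, 16, 4, 45], [216.4, 201.9]), ([209, 212, 17, 15, 222], [217.2, 218.7])]
opening: 0.433
grasp_force: 9.6
G px [217 200] [([209, 203, 17, 5, 61], [216.9, 205.1]), ([210, 217, 17, 13, 184], [218.1, 222.8])]
opening: 0.43
grasp_force: 7.7
G px [217 200] [([209, 203, 17, 5, 61], [216.9, 205.1]), ([210, 217, 17, 13, 184], [218.1, 222.8])]
```

The tin is pivoting: the base has dropped to rows 217–230 (φ≈20°, now on the table). I raise it slowly with the light grip so it keeps swinging.

```bash
python3 -m jog '[{"tx":-0.2,"ty":0,"tz":-0.5,"roll":0,"jaw":0.43},{"tx":-0.2,"ty":0,"tz":-0.5,"roll":0,"jaw":0.43},{"tx":-0.3,"ty":0,"tz":-0.5,"roll":0,"jaw":0.43},{"tx":-0.4,"ty":0,"tz":-0.5,"roll":0,"jaw":0.43},{"tx":-0.5,"ty":0,"tz":-0.5,"roll":0,"jaw":0.43},{"tx":0,"ty":0,"tz":0,"roll":0,"jaw":0.43},{"tx":0,"ty":0,"tz":0,"roll":0,"jaw":0.43}]'; python3 tilt.py
```

```text
time_s: 17.3
position: [0.5003, 0.303, 0.0801]
tcp_rot: [[0.438, 0.899, 0.001], [0.899, -0.438, 0.001], [0.001, 0.0, -1.0]]
force: [-0.4, 0.4, 0.8]
opening: 0.434
grasp_force: 8.6
G px [216 195] [([209, 203, 17, 6, 78], [216.7, 205.9]), ([210, 220, 17, 6, 82], [218.1, 222.9])]
-15 [[224, 211], [222, 195], [205, 197], [207, 212]] body rows 189 212
0 [[225, 217], [223, 203], [206, 205], [208, 219]] body rows 192 218
15 [[225, 222], [224, 211], [207, 212], [209, 223]] body rows 195 222
30 [[226, 224], [225, 217], [208, 218], [210, 226]] body rows 198 225
45 [[227, 225], [225, 222], [209, 223], [211, 226]] body rows 201 225
60 [[227, 223], [226, 224], [210, 225], [211, 224]] body rows 203 225
75 [[227, 220], [227, 225], [211, 226], [212, 221]] body rows 200 225
90 [[227, 215], [227, 223], [211, 225], [212, 216]] body rows 198 224
105 [[227, 209], [227, 220], [212, 221], [212, 210]] body rows 195 221
8.560220450162888 0.4344126200916718 [0.50029701 0.30302049 0.08007793]
```

```bash
sed -i 's/^    q=pj(body).*$/    F=np.array([G-u*(.080-t)+n2*.022 for t in (0,.012,.042,.058)]);print(ph,"face rows",pj(F)[:,1].round(1).tolist()) if ph%10==0 and ph>=40 else 0/' tilt.py
python3 tilt.py; python3 -m jog '[{"tx":-0.2,"ty":0,"tz":-0.4,"roll":0,"jaw":0.43},{"tx":0,"ty":0,"tz":-0.5,"roll":0,"jaw":0.43},{"tx":0,"ty":0,"tz":0,"roll":0,"jaw":0.431},{"tx":0,"ty":0,"tz":0,"roll":0,"jaw":0.432},{"tx":0,"ty":0,"tz":0,"roll":0,"jaw":0.432}]'; python3 tilt.py
```

```text
G px [216 195] [([209, 203, 17, 6, 79], [216.8, 205.9]), ([210, 220, 17, 6, 82], [218.1, 222.9])]
40 face rows [220.9, 216.7, 206.3, 200.8]
50 face rows [223.3, 219.0, 208.2, 202.4]
60 face rows [224.8, 220.5, 209.7, 203.9]
70 face rows [225.5, 221.3, 210.8, 205.1]
80 face rows [225.2, 221.3, 211.4, 206.1]
90 face rows [224.0, 220.5, 211.5, 206.7]
100 face rows [222.0, 219.0, 211.2, 207.0]
110 face rows [219.3, 216.8, 210.4, 206.9]
8.55578139424324 0.42907482789876655 [0.50037898 0.30314579 0.07998774]
time_s: 17.9
position: [0.499, 0.3011, 0.0884]
tcp_rot: [[0.438, 0.899, -0.0], [0.899, -0.438, -0.0], [-0.0, -0.0, -1.0]]
force: [0.0, 0.9, -1.1]
opening: 0.434
grasp_force: 6.1
G px [215 193] [([209, 202, 17, 7, 91], [216.7, 205.2]), ([210, 220, 17, 5, 66], [218.2, 222.1])]
40 face rows [218.8, 214.6, 204.1, 198.6]
50 face rows [221.3, 216.9, 206.1, 200.3]
60 face rows [222.8, 218.5, 207.6, 201.8]
70 face rows [223.4, 219.2, 208.7, 203.0]
80 face rows [223.2, 219.2, 209.3, 203.9]
90 face rows [222.0, 218.5, 209.5, 204.6]
100 face rows [220.1, 217.0, 209.1, 204.9]
110 face rows [217.3, 214.8, 208.3, 204.8]
6.090679541230202 0.43399192480336907 [0.49904409 0.3010889  0.08841723]
```

```bash
python3 -m jog '[{"tx":0,"ty":0,"tz":0,"roll":0,"jaw":0.433},{"tx":0,"ty":0,"tz":0,"roll":0,"jaw":0.434},{"tx":0,"ty":0,"tz":0,"roll":0,"jaw":0.434}]'|tail -2; python3 tilt.py|head -1; python3 -m jog '[{"tx":0,"ty":0,"tz":0,"roll":0,"jaw":0.4345},{"tx":0,"ty":0,"tz":0,"roll":0,"jaw":0.435},{"tx":0,"ty":0,"tz":0,"roll":0,"jaw":0.435}]'|tail -2; python3 tilt.py|head -1
```

```text
opening: 0.43
grasp_force: 3.4
G px [215 193] [([209, 200, 17, 10, 100], [217.4, 206.0]), ([211, 221, 16, 4, 54], [218.6, 222.6])]
opening: 0.433
grasp_force: 1.8
G px [215 193] [([209, 201, 17, 10, 102], [217.3, 206.3]), ([211, 221, 16, 4, 51], [218.6, 222.5])]
```

The lower band is now only 4 rows tall and the upper band matches φ≈85–90°, so the tin hangs almost vertical. I set it down with a light grip, then release.

```bash
python3 -m jog '[{"tx":0,"ty":0,"tz":0.3,"roll":0,"jaw":0.433},{"tx":0,"ty":0,"tz":0.3,"roll":0,"jaw":0.433},{"tx":0,"ty":0,"tz":0.3,"roll":0,"jaw":0.434},{"tx":0,"ty":0,"tz":0.1,"roll":0,"jaw":0.434},{"tx":0,"ty":0,"tz":0,"roll":0,"jaw":0.435}]'; python3 tilt.py | sed -n '1p;6,7p'
```

```text
time_s: 19.15
position: [0.4992, 0.301, 0.0785]
tcp_rot: [[0.438, 0.899, 0.0], [0.899, -0.438, -0.0], [-0.0, 0.0, -1.0]]
force: [-0.3, -0.6, 1.8]
opening: 0.431
grasp_force: 0.9
G px [216 196] [([210, 203, 16, 10, 102], [217.7, 208.2]), ([212, 222, 15, 4, 45], [219.0, 223.8])]
80 face rows [226.1, 222.2, 212.3, 207.0]
90 face rows [224.9, 221.4, 212.5, 207.6]
```

```bash
python3 -m jog '[{"tx":0,"ty":0,"tz":0,"roll":0,"jaw":0.44},{"tx":0,"ty":0,"tz":0,"roll":0,"jaw":0.46},{"tx":0,"ty":0,"tz":0,"roll":0,"jaw":0.6},{"tx":0,"ty":0,"tz":0,"roll":0,"jaw":1},{"tx":0,"ty":0,"tz":0,"roll":0,"jaw":1},{"tx":0,"ty":0,"tz":0,"roll":0,"jaw":1},{"tx":0,"ty":0,"tz":0,"roll":0,"jaw":1},{"tx":0,"ty":0,"tz":0,"roll":0,"jaw":1}]';python3 -m jog '[{"tx":0,"ty":0,"tz":-2,"roll":0,"jaw":1},{"tx":0,"ty":0,"tz":-4,"roll":0,"jaw":1},{"tx":0,"ty":0,"tz":-4,"roll":0,"jaw":1},{"tx":0,"ty":0,"tz":-3.5,"roll":0,"jaw":1},{"tx":0,"ty":0,"tz":0,"roll":0,"jaw":1},{"tx":0,"ty":0,"tz":0,"roll":0,"jaw":1}]'
python3 - <<'E'
from h import *
d=shot('wrist');w=d['img'];S=shot('side');t=S['img'][160:260,150:300]
print(lm(d,'fallen_tin',.042),lm(S,'fallen_tin',.042))
cv2.imwrite('pics/c6.png',np.vstack([cv2.resize(w,(400,300)),cv2.resize(t,(400,267),interpolation=cv2.INTER_CUBIC)])[:,:,::-1])
im=w.astype(int);R,G,B=im[...,0],im[...,1],im[...,2]
h=cv2.cvtColor(w,cv2.COLOR_RGB2HSV);r=((h[...,0]<8)|(h[...,0]>172))&(h[...,1]>150)&(h[...,2]>50);r[285:]=0
n,l,st,c=cv2.connectedComponentsWithStats(r.astype(np.uint8));i=1+st[1:,4].argmax();m=l==i;print(st[i])
for v in range(st[i][1],st[i][1]+st[i][3],6):
    q=np.nonzero(m[v])[0];print(v,q[0],q[-1],np.round(onplane(d,[[q[0]-.5,v],[q[-1]+.5,v]],.058)*1000,1).tolist())
v,u=np.nonzero(m);print(cv2.minAreaRect((onplane(d,np.c_[u,v],.058)*1000).astype(np.float32)))
x,y,ww,hh=st[i][:4];k=(im.max(2)<85);bb=np.zeros_like(k);bb[y-10:y+hh+25,x-5:x+ww+5]=1;k=cv2.morphologyEx((k&bb).astype(np.uint8),cv2.MORPH_OPEN,np.ones((5,5)))
n,l,st,c=cv2.connectedComponentsWithStats(k)
for i in range(1,n):
    v,u=np.nonzero(l==i);print(st[i],cv2.minEnclosingCircle((onplane(d,np.c_[u,v],.084)*1000).astype(np.float32)))
print(read_state()['position'])
E
```

```text
time_s: 20.0
position: [0.4991, 0.3011, 0.0786]
tcp_rot: [[0.438, 0.899, 0.0], [0.899, -0.438, 0.0], [0.0, 0.0, -1.0]]
force: [0.3, -0.5, -0.7]
opening: 0.916
grasp_force: 0.0
time_s: 20.6
position: [0.4993, 0.3012, 0.2144]
tcp_rot: [[0.438, 0.899, 0.002], [0.899, -0.438, 0.001], [0.001, 0.001, -1.0]]
force: [-0.2, -0.1, -1.0]
opening: 0.996
grasp_force: 0.0
[([0.4924, 0.2909], 0.8)] [([0.4902, 0.2858], 0.93), ([0.5667, -0.2739], 0.52)]
[289 214  51  51 862]
214 291 337 [[486.2, 318.3], [521.2, 301.2]]
220 289 339 [[482.3, 314.4], [520.5, 295.8]]
226 289 339 [[480.0, 309.8], [518.3, 291.1]]
232 289 339 [[477.6, 305.1], [516.1, 286.4]]
238 289 339 [[475.2, 300.4], [513.9, 281.6]]
244 289 339 [[472.8, 295.7], [511.7, 276.7]]
250 289 339 [[470.3, 290.9], [509.4, 271.8]]
256 290 338 [[468.6, 285.6], [506.4, 267.2]]
262 289 338 [[465.3, 281.1], [504.1, 262.2]]
((493.8563537597656, 289.8209533691406), (44.44963455200195, 42.960609436035156), 64.00629425048828)
[284 204   6   8  47] ((490.02130126953125, 329.1423645019531), 3.3245277404785156)
[ 291  221   47   52 1970] ((494.71905517578125, 291.452392578125), 21.370534896850586)
[0.49805507 0.30068587 0.21178561]
```

View pics/c6.png

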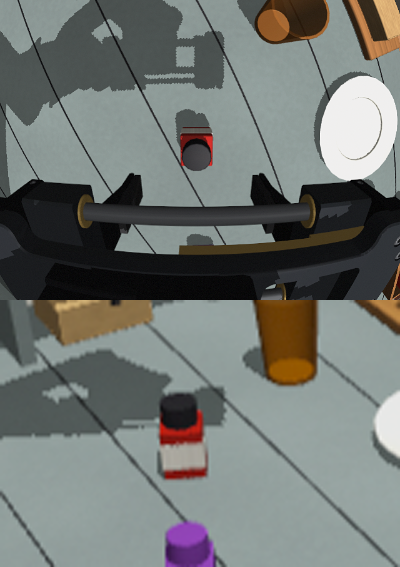

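The red tin stands upright, cap up, at about (493.8, 289.6) and released, with its flats along the tool axes. I take it again by the cap from above.

```bash
python3 -m jog '[{"tx":-1.26,"ty":0,"tz":1,"roll":0,"jaw":1},{"tx":0,"ty":0,"tz":4,"roll":0,"jaw":1},{"tx":0,"ty":0,"tz":4,"roll":0,"jaw":1},{"tx":0,"ty":0,"tz":3,"roll":0,"jaw":1},{"tx":0,"ty":0,"tz":1.3,"roll":0,"jaw":0.8},{"tx":0,"ty":0,"tz":0,"roll":0,"jaw":0.6},{"tx":0,"ty":0,"tz":0,"roll":0,"jaw":0.3},{"tx":0,"ty":0,"tz":0,"roll":0,"jaw":0.3}]'; python3 -m jog '[{"tx":0,"ty":0,"tz":0,"roll":0,"jaw":0.3},{"tx":0,"ty":0,"tz":0,"roll":0,"jaw":0.3},{"tx":0,"ty":0,"tz":0,"roll":0,"jaw":0.3},{"tx":0,"ty":0,"tz":0,"roll":0,"jaw":0.3},{"tx":0,"ty":0,"tz":0,"roll":0,"jaw":0.3},{"tx":0,"ty":0,"tz":0,"roll":0,"jaw":0.3}]'
```

```text
time_s: 21.6
position: [0.4948, 0.2902, 0.082]
tcp_rot: [[0.438, 0.899, 0.003], [0.899, -0.438, 0.001], [0.002, 0.002, -1.0]]
force: [-0.6, 0.2, 0.7]
opening: 0.719
grasp_force: 0.0
time_s: 22.2
position: [0.494, 0.2899, 0.0813]
tcp_rot: [[0.438, 0.899, 0.001], [0.899, -0.438, 0.0], [0.001, 0.001, -1.0]]
force: [-0.4, -0.8, 5.9]
opening: 0.426
grasp_force: 30.0
```

```bash
python3 -m jog '[{"tx":0,"ty":0,"tz":-1.5,"roll":0,"jaw":0.3},{"tx":0,"ty":0,"tz":-3,"roll":0,"jaw":0.3},{"tx":0,"ty":0,"tz":-3,"roll":0,"jaw":0.3},{"tx":0,"ty":0,"tz":-3.5,"roll":0,"jaw":0.3},{"tx":0,"ty":0,"tz":0,"roll":-0.148,"jaw":0.3},{"tx":0,"ty":0,"tz":0,"roll":-0.148,"jaw":0.3},{"tx":0,"ty":0,"tz":0,"roll":-0.148,"jaw":0.3},{"tx":0,"ty":0,"tz":0,"roll":-0.148,"jaw":0.3}]'|sed -n 1,3p; python3 -m jog '[{"tx":-4.31,"ty":0.25,"tz":0,"roll":0,"jaw":0.3},{"tx":-4.31,"ty":0.25,"tz":0,"roll":0,"jaw":0.3},{"tx":-4.31,"ty":0.25,"tz":0,"roll":0,"jaw":0.3},{"tx":-4.31,"ty":0.25,"tz":0,"roll":0,"jaw":0.3},{"tx":-4.31,"ty":0.25,"tz":0,"roll":0,"jaw":0.3},{"tx":-4.31,"ty":0.25,"tz":0,"roll":0,"jaw":0.3},{"tx":-4.31,"ty":0.25,"tz":0,"roll":0,"jaw":0.3},{"tx":-4.31,"ty":0.25,"tz":0,"roll":0,"jaw":0.3}]'|sed -n 1,2p; python3 -m jog '[{"tx":-4.31,"ty":0.25,"tz":0,"roll":0,"jaw":0.3},{"tx":-4.31,"ty":0.25,"tz":0,"roll":0,"jaw":0.3},{"tx":0,"ty":0,"tz":0,"roll":0,"jaw":0.3},{"tx":0,"ty":0,"tz":0,"roll":0,"jaw":0.3}]'
```

```text
time_s: 23.0
position: [0.4929, 0.2896, 0.1899]
tcp_rot: [[-0.145, 0.989, -0.002], [0.989, 0.145, -0.0], [-0.0, -0.002, -1.0]]
time_s: 23.8
position: [0.5607, -0.0505, 0.1898]
time_s: 24.2
position: [0.5774, -0.1344, 0.1896]
tcp_rot: [[-0.136, 0.991, -0.002], [0.991, 0.136, 0.001], [0.002, -0.002, -1.0]]
force: [-0.8, 1.0, -1.5]
opening: 0.434
grasp_force: 30.0
```

```bash
python3 -m jog '[{"tx":0,"ty":0,"tz":2,"roll":0,"jaw":0.3},{"tx":0,"ty":0,"tz":1.5,"roll":0,"jaw":0.3},{"tx":0,"ty":0,"tz":1.5,"roll":0,"jaw":0.3},{"tx":0,"ty":0,"tz":1,"roll":0,"jaw":0.3},{"tx":0,"ty":0,"tz":1,"roll":0,"jaw":0.3},{"tx":0,"ty":0,"tz":1,"roll":0,"jaw":0.3},{"tx":0,"ty":0,"tz":1,"roll":0,"jaw":0.3},{"tx":0,"ty":0,"tz":0.5,"roll":0,"jaw":0.3}]'; python3 -m jog '[{"tx":0,"ty":0,"tz":0.3,"roll":0,"jaw":0.3},{"tx":0,"ty":0,"tz":0.2,"roll":0,"jaw":0.3},{"tx":0,"ty":0,"tz":0,"roll":0,"jaw":0.3},{"tx":0,"ty":0,"tz":0,"roll":0,"jaw":0.3}]'
```

```text
time_s: 25.0
position: [0.5777, -0.1333, 0.0945]
tcp_rot: [[-0.139, 0.99, -0.001], [0.99, 0.139, 0.001], [0.001, -0.001, -1.0]]
force: [0.7, 0.8, -2.4]
opening: 0.428
grasp_force: 30.0
time_s: 25.4
position: [0.5784, -0.1338, 0.0909]
tcp_rot: [[-0.138, 0.99, 0.001], [0.99, 0.138, -0.0], [-0.0, 0.001, -1.0]]
force: [0.1, -0.1, -1.7]
opening: 0.43
grasp_force: 30.0
```

```bash
python3 -m jog '[{"tx":0,"ty":0,"tz":0.2,"roll":0,"jaw":0.3},{"tx":0,"ty":0,"tz":0.1,"roll":0,"jaw":0.3},{"tx":0,"ty":0,"tz":0,"roll":0,"jaw":0.3}]'; python3 -m jog '[{"tx":0,"ty":0,"tz":0,"roll":0,"jaw":0.8},{"tx":0,"ty":0,"tz":0,"roll":0,"jaw":0.8},{"tx":0,"ty":0,"tz":0,"roll":0,"jaw":0.8},{"tx":0,"ty":0,"tz":0,"roll":0,"jaw":0.8},{"tx":0,"ty":0,"tz":0,"roll":0,"jaw":0.8},{"tx":0,"ty":0,"tz":-1,"roll":0,"jaw":0.8},{"tx":0,"ty":0,"tz":-4,"roll":0,"jaw":0.8},{"tx":0,"ty":0,"tz":-4,"roll":0,"jaw":0.8}]'; python3 -m jog '[{"tx":4,"ty":0,"tz":-4,"roll":0,"jaw":0.8},{"tx":4.5,"ty":0,"tz":0,"roll":0,"jaw":0.8},{"tx":4.5,"ty":0,"tz":0,"roll":0,"jaw":0.8},{"tx":4.5,"ty":0,"tz":0,"roll":0,"jaw":0.8},{"tx":4.5,"ty":0,"tz":0,"roll":0,"jaw":0.8},{"tx":4.5,"ty":0,"tz":0,"roll":0,"jaw":0.8},{"tx":4.5,"ty":0,"tz":0,"roll":0,"jaw":0.8},{"tx":0,"ty":0,"tz":0,"roll":0,"jaw":0.8}]'
python3 - <<'E'
from h import *
t=shot('top')
for n in ['fallen_tin','standing_tin','stored_tin']: print(n,lm(t,n,.049))
s=shot('side')
for n in ['fallen_tin','standing_tin','stored_tin']: print(n,lm(s,n,.049))
a=cv2.resize(t['img'][210:290,330:470],(700,400),interpolation=cv2.INTER_CUBIC);b=cv2.resize(s['img'][255:335,290:400],(275,200),interpolation=cv2.INTER_CUBIC)
o=np.zeros((600,700,3),np.uint8);o[:400]=a;o[400:,:275]=b;cv2.imwrite('pics/end.png',o[:,:,::-1])
E
```

```text
time_s: 25.7
position: [0.578, -0.1335, 0.0875]
tcp_rot: [[-0.139, 0.99, -0.0], [0.99, 0.139, 0.0], [0.0, -0.0, -1.0]]
force: [-0.2, -0.5, -1.6]
opening: 0.431
grasp_force: 30.0
time_s: 26.5
position: [0.5774, -0.1333, 0.1781]
tcp_rot: [[-0.138, 0.99, -0.002], [0.99, 0.138, 0.001], [0.001, -0.002, -1.0]]
force: [0.6, -0.2, 0.7]
opening: 0.795
grasp_force: 0.0
time_s: 27.3
position: [0.5342, 0.1739, 0.2138]
tcp_rot: [[-0.145, 0.989, 0.0], [0.989, 0.145, 0.002], [0.002, 0.001, -1.0]]
force: [0.6, -0.1, -0.2]
opening: 0.802
grasp_force: 0.0
fallen_tin [([0.5863, -0.1361], 0.9)]
standing_tin [([0.5938, -0.258], 0.73), ([0.3981, 0.0663], 0.56)]
stored_tin [([0.4021, -0.1846], 0.62), ([0.7414, -0.0222], 0.61)]
fallen_tin [([0.3763, -0.2348], 0.67), ([0.5751, -0.1319], 0.59), ([0.5909, -0.189], 0.47)]
standing_tin [([0.4001, 0.0602], 0.93), ([0.6051, -0.2506], 0.77)]
stored_tin [([0.5865, -0.1928], 0.88)]
```

View pics/end.png

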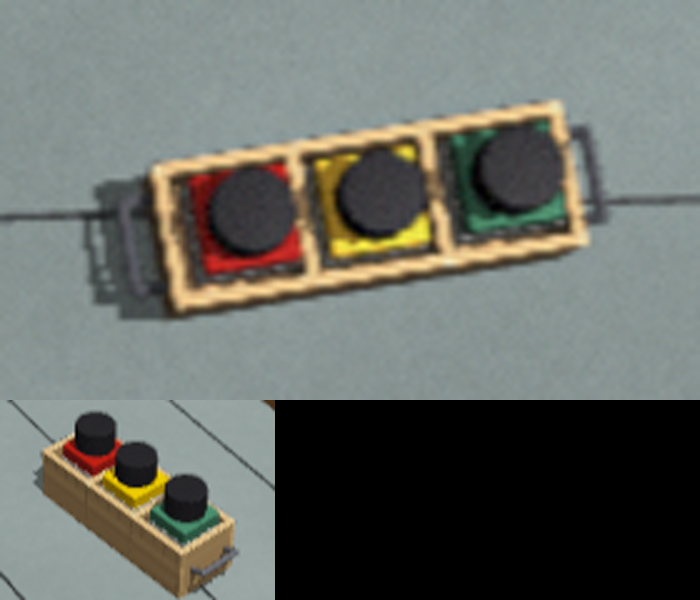

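All three tins sit upright in the rack pockets at equal height (caps at about 250, 382 and 518 in the picture), and the robot touches nothing. I hand the job in.

```bash
python3 -c "from rig import *;print(hand_in())"
```

```text
the job is handed in; nothing more can be done
None
```

I stood the red tin up on the table and let go of it, then lowered the red and green tins upright into the rack's two empty pockets. The yellow tin is still in its pocket. The job was handed in at about 27 s, and no verdict came back.

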